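# Lock the welding turntable

## Robot

A 6-joint arm with a two-finger parallel gripper is mounted at the origin on a cart in front of the work surface, level with it; the furniture and walls round the work are solid. World frame = base frame: x ahead of the robot, y to its left, z up, the work surface at z = 0. Lengths are in m, angles in degrees, forces in N, time in s.
With the tool pointing down it reaches from about 0.275 to 0.75 m from the base axis. Payload 10.2 kg.
Tool frame: the origin (TCP) lies at the very end of the fingers, on their centre line; the grasp point (between the pads) lies behind it (robot.grasp_offset is the z of the grasp point in the tool frame, in m); z points along the fingers, y is the direction in which the jaws open and shut (so a half turn about z gives the same grasp; the last joint's range is limited). The gripper opens to 85 mm and grips with 20 to 120 N. Pads are 22 mm wide; open, the fingers measure 114 mm over their backs; the gripper's body (76 mm by 85 mm) begins 54 mm behind the grasp point. The pads swing forward as they close: fully open they stand 13 mm farther back than shut.
Start: joints at [60.768, 17.928, 85.812, -0, 76.261, -12.8], TCP at [0.149, 0.504, 0.231] pointing down, gripper open.
Joint ranges: [-168.41, 168.41], [-55.51, 124.54], [10.69, 146.95], [-70.63, 250.63], [1, 178], [-165.06, 165.06]. Speed limits (degrees/s): [136.94, 136.94, 172.46, 180, 180, 180].

## Interface

Orientations are given as [roll, pitch, yaw] about the fixed x, y, z axes, in that order (R = Rz(yaw) Ry(pitch) Rx(roll)).
In Python, from bench import robot gives the robot as it stands.
- The arm moves only by the tool play_rows, never from a script. Its argument "deltas" is a list that holds one entry, the list of rows, each a list of 4 numbers: the shift along the tool's x, y, z in mm, then the turn about the tool's z in rad. A call has 1 to 20 rows; each row shifts and turns the commanded pose from where the row before left it, along the tool's axes as they then stand; what a row does not reach is not made up. A row lasts 1/8 s, in which the tool goes at most 62.5 mm and 10.7 degrees, less where a joint would pass 70% of its speed; a pose out of reach is approached as far as the arm can. A call with a gripper value outside its range is refused whole. "claw" is the finger opening in mm, from 0 to 85.4, set as the call begins (left out, the last holds). The fingers move at their own pace and stop on an object; the grip force is fixed at half the most. Time passes only in rows, so rows that do not move let the fingers close. It gives the time, the measured TCP pose, the force and the opening at its end, in the units of the state.
- robot.get_obs(): the state, without advancing time (a new reading comes with each control period).
- robot.read_camera(name): name is "scene" or "top" or "wrist"; returns (picture, depth): 480x640x3 uint8, blue, green, red; 480x640 float32, m along the optical axis (not along the pixel's ray), 0 where there is no reading.
- robot.get_calibration(name): a dict with "camera_matrix" (3x3 intrinsics, pixels), "k1" (the pictures are not rectified: a ray, as slopes to the right and down, at radius r is drawn at 1 + k1 r^2 times it, then the intrinsics apply), "world_to_cam" (4x4, takes a point from world to camera coordinates). Camera axes: x right, y down, z forward; pixel columns grow to the right and rows downward; lengths in m; the calibration is good to about 2 mm. A picture is of the moment at which its call begins: read the wrist's pose just before it. get_calibration takes no time and is no camera call; for the wrist camera it gives the pose at the moment of the call.
- robot.close_job(): hands the job in, once; it reports no verdict.
The state is a dict: "t": time; "q": joint angles; "dq": joint speeds; "joint_torque": joint torques, N m; "tcp_pos": TCP position; "eef_rot": TCP orientation; "force": force on the tool from outside, world axes, zero at the start; "ft_torque": the same for the moment, N m; "width": finger opening in m.
Only numpy, scipy, OpenCV 4.12 (cv2) and the standard library are available. Lean on these libraries where they do the work, as an engineer would, in place of code of your own. Each camera call takes 0.05 s, during which the arm holds its last target. There are 200 camera calls.

## Task

Lock the welding turntable so that the piece of angle iron on it can be tacked: push the upright peg on the slotted disc round until the disc's slot lies under the locking bar, then press the bar down through the slot until its head sits on the guide, and leave everything clear. Use the fingers only to push and press: do not lift anything, keep the angle iron lying in the middle of the disc, and leave the tools round about where they are.

Things in the scene. Friction and masses are not known exactly. Their poses are not given: they have to be found in the camera images.
- turntable: fixed grey bench turntable, base plate 264 x 224 x 12 mm. Origin on the disc's upright axis at the bench top; its +x points from the axis to the locking bar and guide post (roughly away from the robot), z up. Post (127 mm out along +x) and guide block are 108 mm high; the block spans 50 to 142 mm out, 24 mm to either side, its underside 27 mm over the disc
- disc (a joint): angle of the disc, rad, anticlockwise from above, -2.2 to 2.2. At q the slot stands at direction q from the turntable's +x, the peg at q + pi; 0 = slot exactly under the bar. Starts at 0.5 to 1.3. Turns stiffly (0.22 N m), stays where left. Within about 0.06 of 0 the bar's tapered nose enters the slot and centres the disc; else it strikes solid disc
- peg_middle (a point): middle of the upright black peg on the disc, 19 mm thick, 61 mm tall (from the disc top, 57 mm over the bench, to 118 mm), 86 mm from the axis. This point is 88 mm over the bench. Push it sideways, along its circle
- slot_middle (a point): middle of the one slot of the disc, at the disc's top face (57 mm over the bench), 75 mm from the axis. The slot is 29 mm long (radially) and 15.5 mm wide and goes through the disc, which is steel, 210 mm across and 12 mm thick; the other holes are round, 9 mm
- bar (a joint): how far the locking bar is pressed down, m: 0 = raised (its nose 3 mm over the disc), 0.034 = fully home, head on the guide block. Friction (about 6 N) holds it where it is; press with some 5 to 15 N
- bar_top (a point): middle of the top of the locking bar's round head, 33 mm across; 148 mm over the bench when raised, 114 mm when home, 75 mm from the axis along the turntable's +x. Below it the bar is flat steel, 24 mm radially by 12 mm, with a tapered nose
- disc_centre (a point): the middle of the disc's top face, 57 mm over the bench
- angle_offcut: rusty angle-iron offcut, 90 x 30 x 30 mm, lying loose in the middle of the disc, at any yaw; the work to be tacked. Origin: centre of its underside. It rides round with the disc and must stay within 25 mm of the middle
- flux_tin: bystander: flat round flux tin, 75 mm across, 31 mm tall, on the bench. Origin: centre of its underside
- pliers: bystander: combination pliers, 172 x 60 x 14 mm, lying on the bench. Origin: centre of the underside
- cold_chisel: bystander: cold chisel, 138 mm long, 23 mm thick, on the bench. Origin: centre of the underside
- nut_m16_0: bystander: steel nut, 27 mm across, 13 mm tall, on the bench. Origin: centre of the underside
- steel_tin: bystander: open round steel tin, 67 mm across, 39 mm tall, on the bench. Origin: centre of the underside
- bolt_m16_0: bystander: short thick bolt, 61 mm long, 24 mm thick, lying on the bench. Origin: centre of the underside
Not all that is in view belongs to the job. Leave any green, red or turquoise look-alike of the angle_offcut alone.

How it is judged (in metres and radians):
On the way:
1. the slot has been brought under the bar while the bar is still up (value of joint disc between -0.065 and 0.065 rad and value of joint bar below 0.012 m).
At the end, for the whole second after the job is handed in: the locking bar is pressed home through the slot (joint over 0.031 m of 0.034), the disc held at its locked angle (within 0.05 rad of 0), the angle iron at rest within 25 mm of the middle of the disc (value of joint disc between -0.05 and 0.05 rad and value of joint bar above 0.031 m and velocity of joint bar below 0.01 m/s and linear speed of angle_offcut below 0.02 m/s and distance between angle_offcut and disc_centre below 0.025 m); the robot touches nothing.
It fails at once if the angle iron is lifted or pushed out of the middle of the disc (over 25 mm) (distance between angle_offcut and disc_centre above 0.025 m).
It fails at once if a bystander is lifted or moved more than 25 mm (distance of any of flux_tin, pliers, cold_chisel, nut_m16_0, steel_tin, bolt_m16_0 from where it was at the start of the episode above 0.025 m).
It also fails if it takes over 48 s, if anything falls off the work surface, if the arm or the gripper's body presses on something with over 40 N, if the wrist force passes 120 N, or if a joint passes its speed limit or range.

## Working session

There is one attempt and no reset: what is moved stays moved. The work goes in short steps, Python scripts to look and compute and a tool call to move; the robot and the scene stay as the last step left them, time stands still between calls to the robot, and variables do not carry over. Pictures are saved under pics/ and viewed, about 8 in all and at most 12, crops included, and the job is handed in when it is done.

Besides the shell and the picture viewer there is one more tool, called as name(argument=value, ...) on one line, values as JSON. play_rows: Moves the arm, as the interface text tells. Its arguments: {"type":"object","properties":{"deltas":{"type":"array"},"claw":{"type":"number"}},"required":["deltas"]}

```bash
mkdir -p pics; ls; cat > h.py <<'E'
import numpy as np, cv2
from bench import robot
def grab(n):
    c=robot.get_calibration(n); p,d=robot.read_camera(n); return p,d,c
def world(d,c):
    K=np.array(c["camera_matrix"]);T=np.linalg.inv(np.array(c["world_to_cam"]));k=c["k1"]
    v,u=np.mgrid[:480,:640].astype(float)
    x=(u-K[0,2])/K[0,0];y=(v-K[1,2])/K[1,1]
    X,Y=x.copy(),y.copy()
    for _ in range(8):
        s=1+k*(X*X+Y*Y);X=x/s;Y=y/s
    P=np.stack([X*d,Y*d,d,np.ones_like(d)],-1)@T.T
    P=P[...,:3];P[d<=0]=np.nan;return P
E
python3 - <<'E'
from h import *
print(robot.get_obs(), robot.grasp_offset)
for n in("top","scene"):
    p,d,c=grab(n);cv2.imwrite(f"pics/{n}0.png",p);np.savez(f"{n}0.npz",p=p,P=world(d,c));print(np.array(c["world_to_cam"]).round(3),c["camera_matrix"])
E
```

```text
pics
{'t': 0.0, 'q': array([ 6.07703902e+01,  1.79602201e+01,  8.58556176e+01, -4.12988743e-04,
        7.62606015e+01, -1.27986736e+01]), 'dq': array([-0.0542225 ,  0.05316906, -0.01003228, -0.0057045 , -0.01060477,
       -0.03617406]), 'joint_torque': array([ 1.62280423e-03, -4.12268507e+01, -2.59744066e+01, -7.52445385e-05,
        4.12470661e-03, -1.69012333e-05]), 'tcp_pos': array([0.14837059, 0.50332042, 0.23071758]), 'eef_rot': array([-1.79925371e+02, -1.65421680e-02,  1.63569151e+02]), 'force': array([-0.09171136,  0.46943816,  0.13705709]), 'ft_torque': array([ 0.00827214, -0.0163731 , -0.01299034]), 'width': 0.08558155535697573} -0.0187
[[ 0.024 -1.    -0.016 -0.019]
 [-0.986 -0.021 -0.164  0.567]
 [ 0.164  0.02  -0.986  1.23 ]
 [ 0.     0.     0.     1.   ]] [[475.40904032   0.         317.52295412]
 [  0.         475.40904032 240.67410291]
 [  0.           0.           1.        ]]
[[ 0.605 -0.797 -0.006 -0.336]
 [-0.554 -0.415 -0.722  0.388]
 [ 0.573  0.44  -0.692  1.077]
 [ 0.     0.     0.     1.   ]] [[616.14100268   0.         326.08104466]
 [  0.         616.14100268 234.80508563]
 [  0.           0.           1.        ]]
```

View pics/top0.png

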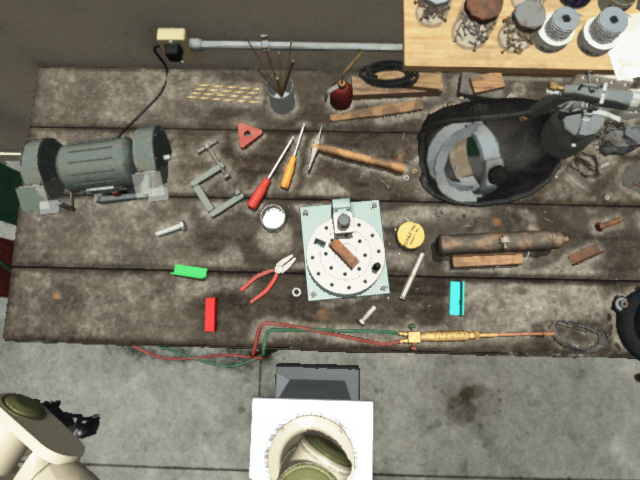

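View pics/scene0.png

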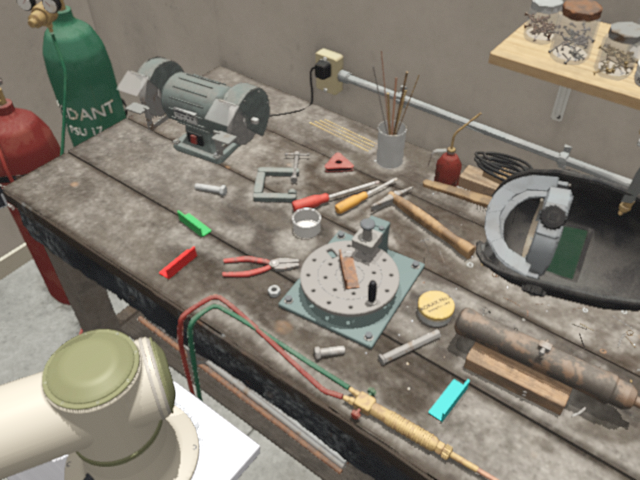

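```bash
python3 - <<'E'
from h import *
from scipy.optimize import least_squares
def circ(Q):
    r=least_squares(lambda a:np.hypot(Q[:,0]-a[0],Q[:,1]-a[1])-a[2],[*Q.mean(0),.05],loss='soft_l1',f_scale=.002).x;return r
for n in("top","scene"):
    z=np.load(n+"0.npz");P=z["P"];p=z["p"]
    near=np.hypot(P[...,0]-.46,P[...,1]+.07)<.2
    m=near&(abs(P[...,2]-.057)<.006)
    mm=cv2.morphologyEx(m.astype(np.uint8),cv2.MORPH_CLOSE,np.ones((3,3)))
    Q=P[m][:,:2]
    print(n,"disc n",m.sum(),"z",np.median(P[m][:,2]),Q.min(0),Q.max(0))
    # outline: hull points
    h=cv2.convexHull(Q.astype(np.float32))[:,0];print(" circ",circ(h))
    for nm,lo,hi in(("head",.138,.158),("peg",.108,.128),("block",.098,.114)):
        k=near&(P[...,2]>lo)&(P[...,2]<hi);R=P[k]
        for l in [R]:
            print(nm,k.sum(),np.median(l,0) if len(l) else '')
            if len(l): print("   min",l.min(0),"max",l.max(0))
    # dark pixels
    g=p.max(-1);k=near&(g<45)&(P[...,2]>.03);
    N,L,S,C=cv2.connectedComponentsWithStats(k.astype(np.uint8))
    for i in range(1,N):
        if S[i,4]>8: 
            R=P[L==i];print(" dark",C[i].round(),S[i,4],np.median(R,0).round(4),R[:,2].max().round(3))
    u0,u1,v0,v1=(295,395,190,305) if n=="top" else (280,425,205,345)
    cv2.imwrite(f"pics/{n}c.png",cv2.resize(p[v0:v1,u0:u1],None,fx=5,fy=5,interpolation=cv2.INTER_CUBIC) if n=="top" else cv2.resize(p[v0:v1,u0:u1],None,fx=4,fy=4))
E
```

```text
top disc n 4066 z 0.05671840417025864 [ 0.42822407 -0.18394377] [0.64411851 0.02388736]
 circ [ 0.53175758 -0.0803751   0.10461998]
head 132 [ 0.60473774 -0.07045463  0.14710442]
   min [ 0.59055946 -0.08547903  0.139521  ] max [ 0.61993198 -0.05550622  0.15257559]
peg 222 [ 0.60825019 -0.07409871  0.11000184]
   min [ 0.49012341 -0.16655062  0.10802339] max [ 0.65996377 -0.04508714  0.12272894]
block 445 [ 0.62535857 -0.06854687  0.10767382]
   min [ 0.48863711 -0.16655062  0.09826043] max [ 0.65996377 -0.04257127  0.11387287]
 dark [375. 267.] 22 [ 0.4922 -0.1545  0.1091] 0.118
scene disc n 5082 z 0.05803904058182935 [ 0.42618228 -0.18537988] [0.65781998 0.0254944 ]
 circ [ 0.53328885 -0.0798811   0.10529453]
head 152 [ 0.60456779 -0.07256641  0.14805972]
   min [ 0.58950833 -0.08789838  0.13882427] max [ 0.62224325 -0.05543999  0.15248845]
peg 384 [ 0.6006077  -0.07778123  0.11065829]
   min [ 0.49013041 -0.16749657  0.10800712] max [ 0.65975698 -0.04591963  0.12744361]
block 544 [ 0.60111722 -0.07986099  0.10836156]
   min [ 0.48837514 -0.16869624  0.09819812] max [ 0.65975698 -0.04523398  0.11399403]
 dark [372. 292.] 95 [ 0.4931 -0.1617  0.0954] 0.118
```

View pics/topc.png

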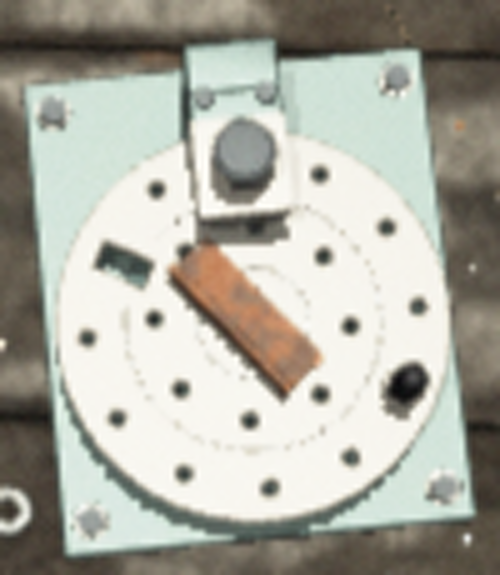

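```bash
cat >> h.py <<'E'
def onz(c,uv,z):
    "pixel -> world at height z"
    K=np.array(c["camera_matrix"]);M=np.array(c["world_to_cam"]);R=M[:3,:3];o=-R.T@M[:3,3]
    a=cv2.undistortPoints(np.array([[uv]],float),K,np.array([c["k1"],0,0,0,0.]))[0,0]
    w=R.T@np.array([a[0],a[1],1]);
    return o+w*(z-o[2])/w[2]
def proj(c,X):
    M=np.array(c["world_to_cam"]);q=M[:3,:3]@X+M[:3,3];s=q[:2]/q[2];s=s*(1+c["k1"]*(s@s));K=np.array(c["camera_matrix"])
    return s*[K[0,0],K[1,1]]+[K[0,2],K[1,2]]
E
python3 - <<'E'
from h import *
c=robot.get_calibration("top")
px=lambda a,b:(295+a/5-.4,190+b/5-.4)
C=np.array([.5325,-.080])
print("slot",onz(c,px(124,263),.057),"peg top",onz(c,px(409,376),.118),"head",onz(c,px(245,148),.148))
print("plate corners",[onz(c,px(*a),.012)[:2].round(4) for a in((27,87),(417,50),(473,515),(68,554))])
s=onz(c,px(124,263),.057)[:2]-C;p=onz(c,px(409,376),.118)[:2]-C
print(np.hypot(*s),np.hypot(*p),np.arctan2(s[1],s[0]),np.arctan2(-p[1],-p[0]))
z=np.load("scene0.npz")["P"];k=(abs(z[...,2]-.117)<.003)&(np.hypot(z[...,0]-.492,z[...,1]+.157)<.03);print(k.sum(),z[k].mean(0))
R=z[(z[...,2]>.07)&(np.hypot(z[...,0]-.492,z[...,1]+.157)<.025)];print(len(R),R[:,:2].min(0),R[:,:2].max(0))
E
```

```text
slot [ 0.56163964 -0.01154685  0.057     ] peg top [ 0.49740264 -0.15684628  0.118     ] head [ 0.60608944 -0.07178229  0.148     ]
plate corners [array([0.6674, 0.0457]), array([ 0.6932, -0.1718]), array([ 0.4349, -0.203 ]), array([0.4088, 0.0157])]
0.07439726402184219 0.08448180735075239 1.1683436232921642 1.1423667330980551
26 [ 0.49745143 -0.15954224  0.11689565]
171 [ 0.48837514 -0.1688156 ] [ 0.50835519 -0.15061832]
```

play_rows(deltas=[[[0, 0, 0, 0], [-10, -10, 0, 0.01], [-20, -20, 0, 0.01], [-20, -30, 0, 0.01], [-20, -30, 0, 0.01], [-20, -30, 0, 0.01], [-20, -30, 0, 0.01], [-20, -30, 0, 0.01], [-20, -30, 0, 0.01], [-20, -30, 0, 0.01], [-20, -30, 0, 0.01], [-20, -30, 0, 0.01], [-20, -30, 0, 0.01], [-20, -30, 0, 0.01], [-20, -30, 0, 0.01], [-20, -30, 0, 0.01], [-20, -30, 0, 0.01], [0, 0, 0, 0], [0, 0, 0, 0]]], claw=0)

```text
t: 2.48
tcp_pos: [0.2763, -0.0262, 0.2311]
eef_rot: [180.0, -0.0, 154.4]
force: [-0.9, 0.3, -0.1]
width: -0.0
```

play_rows(deltas=[[[-15, -1, 0, 0], [-30, -2, 0, -0.003], [-30, -2, 0, -0.003], [-30, -2, 0, -0.003], [-30, -2, 0, -0.003], [-30, -2, 0, -0.003], [-30, -2, 0, -0.003], [-30, -2, 0, -0.003], [-30, -2, 0, -0.003], [-30, -3, 0, -0.003], [-17, -3, 0, -0.003], [0, 0, 0, 0], [0, 0, 15, 0], [0, 0, 26, 0], [0, 0, 26, 0], [0, 0, 26, 0], [0, 0, 26, 0], [0, 0, 15, 0], [0, 0, 10, 0], [0, 0, 0, 0]]])

```text
t: 4.97
tcp_pos: [0.5409, -0.1743, 0.0871]
eef_rot: [180.0, -0.0, 156.1]
force: [-0.5, -0.1, 0.3]
width: 0.0001
```

```bash
python3 - <<'E'
from h import *
o=robot.get_obs();print(o["t"],o["tcp_pos"],o["eef_rot"],o["force"])
for n in("scene","wrist"):
    p,d,c=grab(n);cv2.imwrite(f"pics/{n}1.png",p)
a=cv2.resize(cv2.imread("pics/scene1.png")[180:360,250:470],(488,400));b=cv2.resize(cv2.imread("pics/wrist1.png"),(400,300))
im=np.zeros((400,800,3),np.uint8);im[:,:488]=a;im[:234,488:]=cv2.resize(b,(312,234));cv2.imwrite("pics/s1.png",im)
E
```

```text
4.975 [ 0.54087229 -0.17429066  0.08710529] [ 1.79997823e+02 -2.70535316e-02  1.56125092e+02] [-0.47875838 -0.105092    0.31154111]
```

View pics/s1.png

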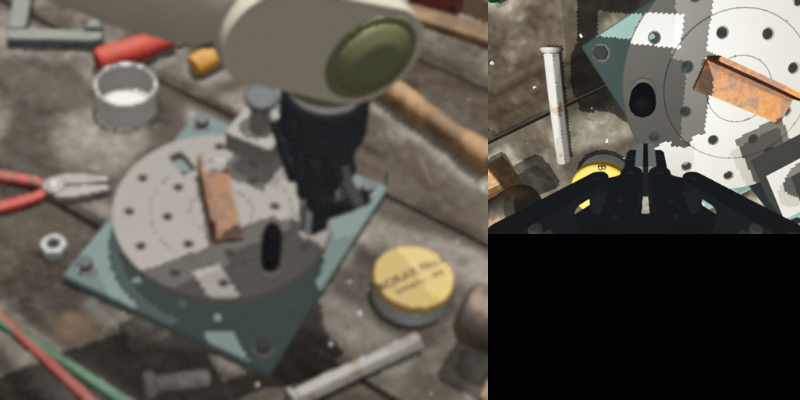

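play_rows(deltas=[[[5, -0.6, 0, 0], [5, -0.6, 0, 0], [5, -0.6, 0, 0], [5, -0.6, 0, 0], [5, -0.6, 0, 0], [0, 0, 0, 0], [4.3, -0.9, 0, 0.05], [4.3, -0.9, 0, 0.05], [4.3, -0.9, 0, 0.05], [4.3, -0.9, 0, 0.05], [4.3, -0.9, 0, 0.05], [4.3, -0.9, 0, 0.05], [4.3, -0.9, 0, 0.05], [4.3, -0.9, 0, 0.05], [4.3, -0.9, 0, 0.05], [4.3, -0.9, 0, 0.05], [4.3, -0.9, 0, 0.05], [4.3, -0.9, 0, 0.05], [0, 0, 0, 0]]])

```text
t: 7.45
tcp_pos: [0.471, -0.1428, 0.0873]
eef_rot: [-180.0, -0.0, 121.8]
force: [-0.0, 0.1, -0.1]
width: -0.0003
```

```bash
python3 - <<'E'
from h import *
o=robot.get_obs();print(o["t"],o["tcp_pos"],o["eef_rot"],o["force"])
for n in("top","scene"):
    p,d,c=grab(n);P=world(d,c)
    if n=="scene":cv2.imwrite("pics/s2.png",cv2.resize(p[180:360,250:470],None,fx=3,fy=3))
    k=(p.max(-1)<60)&(abs(P[...,2]-.057)<.008)&(np.hypot(P[...,0]-.5325,P[...,1]+.08)<.1)
    N,L,S,C=cv2.connectedComponentsWithStats(k.astype(np.uint8))
    for i in range(1,N):
        if S[i,4]>5:print(n,C[i].round(1),S[i,4],P[L==i].mean(0).round(4))
E
```

```text
7.45 [ 0.47099057 -0.14284188  0.08734154] [-1.79999491e+02 -8.27373367e-03  1.21761689e+02] [-0.01659142  0.14608653 -0.10903164]
```

View pics/s2.png

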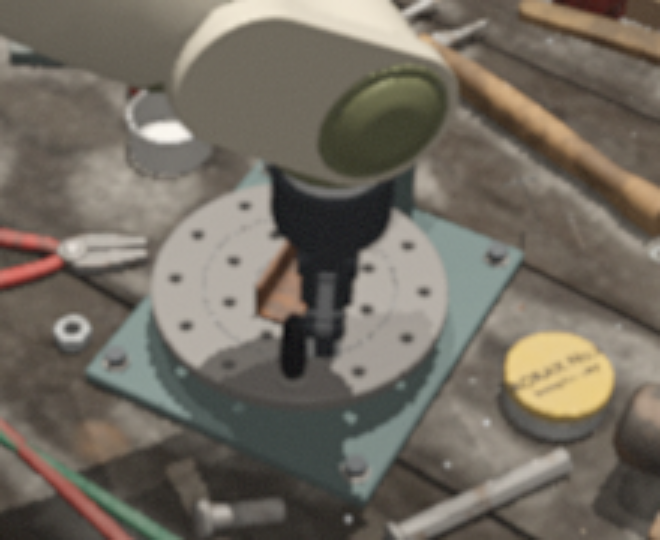

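play_rows(deltas=[[[4.3, -0.9, 0, 0.05], [4.3, -0.9, 0, 0.05], [4.3, -0.9, 0, 0.05], [4.3, -0.9, 0, 0.05], [4.3, -0.9, 0, 0.05], [4.3, -0.9, 0, 0.05], [4.3, -0.9, 0, 0.05], [0, 0, 0, 0], [0, 0, 0, 0]]])

```text
t: 8.68
tcp_pos: [0.4536, -0.1178, 0.0873]
eef_rot: [180.0, -0.0, 101.8]
force: [-0.5, -0.1, -0.2]
width: -0.0
```

```bash
python3 - <<'E'
from h import *
o=robot.get_obs();print(o["t"],o["tcp_pos"],o["eef_rot"],o["force"])
ims=[]
for n,(a,b) in (("scene",(180,250)),("top",(200,290)),):
    p,d,c=grab(n);ims.append(cv2.resize(p[a:a+130,b:b+130],(400,400)))
    for q in(.2,.15,.1,.05,0):
        t=q+.118;X=np.array([.5325-.086*np.cos(t),-.08-.086*np.sin(t),.118]);print(n,q,(proj(c,X)-[b,a])*400/130)
cv2.imwrite("pics/s3.png",np.hstack(ims))
E
```

```text
8.675 [ 0.45363981 -0.11782535  0.08728544] [ 1.79993454e+02 -9.61010065e-03  1.01757549e+02] [-0.50731282 -0.13005939 -0.17095892]
scene 0.2 [267.63635059 322.46534903]
scene 0.15 [261.27778613 320.72450865]
scene 0.1 [255.05385357 318.75190958]
scene 0.05 [248.98185614 316.55388454]
scene 0 [243.07850407 314.13744587]
top 0.2 [203.88327604 255.16143257]
top 0.15 [198.78365586 256.57788716]
top 0.1 [193.61574471 257.73706516]
top 0.05 [188.3929001 258.6359042]
top 0 [183.12863181 259.27203758]
```

View pics/s3.png

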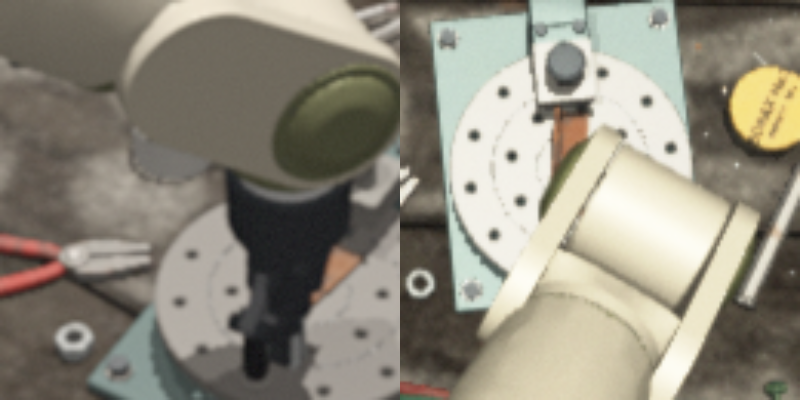

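play_rows(deltas=[[[4.3, -0.9, 0, 0.05], [2.6, -0.5, 0, 0.03], [0, 0, 0, 0], [0, 0, 0, 0], [-10, 0, 0, 0], [-20, 0, 0, 0], [0, 0, -20, 0], [0, 0, -40, 0], [0, 0, -50, 0], [-20, 0, -20, 0], [-50, 0, 0, 0], [-50, 0, 0, 0], [-30, 0, 0, 0], [0, 0, 0, 0]]])

```text
t: 10.52
tcp_pos: [0.4726, -0.2926, 0.2167]
eef_rot: [-180.0, -0.0, 96.9]
force: [0.2, -0.2, -0.6]
width: 0.0002
```

```bash
python3 - <<'E'
from h import *
from scipy.optimize import minimize_scalar
C=np.array([.5325,-.080])
o=robot.get_obs();print(o["t"],o["tcp_pos"],o["eef_rot"])
p,d,c=grab("top");cv2.imwrite("pics/top4.png",p)
g0=cv2.imread("pics/top0.png")
r=np.linspace(.045,.1,80);th=np.linspace(-np.pi,np.pi,1440,endpoint=False)
mp=np.array([[proj(c,np.array([C[0]+a*np.cos(t),C[1]+a*np.sin(t),.057])) for t in th] for a in r],np.float32)
A,B=[cv2.remap(x,mp[...,0],mp[...,1],cv2.INTER_LINEAR).max(-1).astype(float) for x in(g0,p)]
A,B=[np.minimum(x,200) for x in (A,B)]
# score rotating A clockwise by s samples vs B; robust
sc=[np.mean(np.minimum(abs(np.roll(A,-s,1)-B),80)) for s in range(150,330)]
i=np.argsort(sc)[:6];print([(round((150+k)*2*np.pi/1440,4),round(sc[k],2)) for k in i], np.median(sc))
cv2.imwrite("pics/s4.png",cv2.resize(p[190:305,295:395],None,fx=5,fy=5,interpolation=cv2.INTER_CUBIC))
for q in(.1,0,-.1):
    t=q+.118;print(q,(proj(c,np.array([C[0]-.086*np.cos(t),C[1]-.086*np.sin(t),.118]))-[295,190])*5)
E
```

```text
10.525 [ 0.47255591 -0.29263643  0.21668582] [-1.79974566e+02 -1.66414196e-02  9.69343386e+01]
[(np.float64(1.021), np.float64(13.48)), (np.float64(1.0167), np.float64(13.48)), (np.float64(1.0254), np.float64(13.54)), (np.float64(1.0123), np.float64(13.55)), (np.float64(1.0297), np.float64(13.67)), (np.float64(1.0079), np.float64(13.67))] 19.852174479166667
0.1 [289.62558516 468.82273088]
0 [272.58402669 471.31706106]
-0.1 [255.36188996 472.09413943]
```

View pics/s4.png

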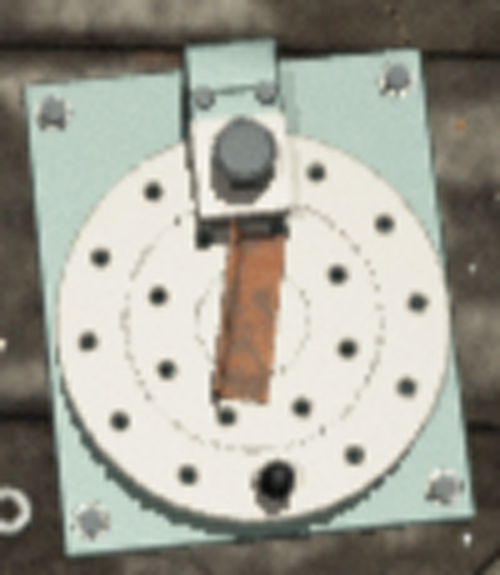

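play_rows(deltas=[[[14, 11, 0, 0], [29, 23, 0, 0], [29, 23, 0, 0], [29, 23, 0, 0], [29, 23, 0, 0], [29, 23, 0, 0], [29, 22, 0, 0], [15, 11, 0, 0], [0, 0, 0, 0], [0, 0, 15, 0], [0, 0, 20, 0], [0, 0, 15, 0], [0, 0, 10, 0], [0, 0, 0, 0]]])

```text
t: 12.32
tcp_pos: [0.6055, -0.069, 0.1566]
eef_rot: [-179.9, -0.0, 97.1]
force: [0.4, 0.8, -0.6]
width: 0.0005
```

play_rows(deltas=[[[0, 0, 3, 0], [0, 0, 3, 0], [0, 0, 3, 0], [0, 0, 3, 0], [0, 0, 3, 0], [0, 0, 0, 0]]])

```text
t: 13.08
tcp_pos: [0.6058, -0.0688, 0.1422]
eef_rot: [180.0, 0.0, 97.1]
force: [0.7, -0.6, 2.6]
width: 0.0003
```

play_rows(deltas=[[[-1, 0, 3, 0], [-1, 0, 3, 0], [0, 0, 3, 0], [0, 0, 3, 0], [0, 0, 3, 0], [0, 0, 3, 0], [0, 0, 3, 0], [0, 0, 0, 0]]])

```text
t: 14.08
tcp_pos: [0.6061, -0.0707, 0.121]
eef_rot: [180.0, -0.0, 97.1]
force: [-0.3, 1.4, 2.8]
width: -0.0001
```

play_rows(deltas=[[[0, 0, 3, 0], [0, 0, 3, 0], [0, 0, 1, 0], [0, 0, 1, 0], [0, 0, 0, 0]]])

```text
t: 14.7
tcp_pos: [0.6062, -0.0707, 0.1142]
eef_rot: [180.0, 0.0, 97.1]
force: [-2.3, 3.0, 10.3]
width: -0.0004
```

play_rows(deltas=[[[0, 0, 1, 0], [0, 0, 0.5, 0], [0, 0, 0, 0]]])

```text
t: 15.08
tcp_pos: [0.6063, -0.0707, 0.114]
eef_rot: [179.9, 0.0, 97.1]
force: [-7.1, 5.1, 19.0]
width: 0.0
```

Stopped at 114 mm with the force rising, so the head is seated. Retract and look.

play_rows(deltas=[[[0, 0, -5, 0], [0, 0, -15, 0], [0, 0, -30, 0], [0, 0, -40, 0], [-20, 0, -20, 0], [-50, -20, 0, 0], [-50, -20, 0, 0], [-50, -20, 0, 0], [-40, -20, 0, 0], [0, 0, 0, 0], [0, 0, 0, 0]]])

```text
t: 16.45
tcp_pos: [0.5528, -0.2886, 0.222]
eef_rot: [180.0, -0.0, 97.1]
force: [0.2, 1.1, 0.8]
width: 0.0
```

```bash
python3 - <<'E'
from h import *
o=robot.get_obs();print(o["t"],o["tcp_pos"],o["force"])
for n,(v,u,s) in(("top",(190,295,4)),("scene",(200,280,3))):
    p,d,c=grab(n);P=world(d,c)
    k=np.hypot(P[...,0]-.6055,P[...,1]+.0715)<.012;print(n,"head z",np.nanpercentile(P[k][:,2],[10,50,90]))
    cv2.imwrite(f"pics/{n}5.png",p);
    if n=="top":
        a=cv2.resize(p[190:305,295:395],(400,460))
        q0=cv2.imread("pics/top0.png");df=cv2.absdiff(p,q0).max(-1)>60
        print("changed px outside turntable cols<290 or rows etc:",[(x,y) for y,x in np.argwhere(df[150:330,150:470])[::40]+[150,150]])
        for q in(.05,0,-.05):
            t=q+.118;print(q,(proj(c,np.array([.5325-.086*np.cos(t),-.08-.086*np.sin(t),.118]))-[295,190])*4)
    else: b=cv2.resize(p[200:345,280:406],(400,460))
cv2.imwrite("pics/s5.png",np.hstack([a,b]))
E
```

```text
16.45 [ 0.55276544 -0.28857942  0.22200469] [0.15450253 1.05103984 0.82165863]
top head z [0.11082959 0.11382647 0.11691251]
changed px outside turntable cols<290 or rows etc: [(np.int64(462), np.int64(175)), (np.int64(465), np.int64(180)), (np.int64(458), np.int64(183)), (np.int64(463), np.int64(185)), (np.int64(456), np.int64(187)), (np.int64(445), np.int64(189)), (np.int64(464), np.int64(190)), (np.int64(452), np.int64(192)), (np.int64(451), np.int64(194)), (np.int64(445), np.int64(196)), (np.int64(464), np.int64(197)), (np.int64(451), np.int64(199)), (np.int64(465), np.int64(200)), (np.int64(444), np.int64(202)), (np.int64(453), np.int64(203)), (np.int64(461), np.int64(204)), (np.int64(469), np.int64(205)), (np.int64(442), np.int64(207)), (np.int64(455), np.int64(208)), (np.int64(467), np.int64(209)), (np.int64(443), np.int64(211)), (np.int64(468), np.int64(212)), (np.int64(435), np.int64(214)), (np.int64(459), np.int64(215)), (np.int64(468), np.int64(216)), (np.int64(430), np.int64(218)), (np.int64(457), np.int64(219)), (np.int64(468), np.int64(220)), (np.int64(433), np.int64(22
[... 6809 characters left out ...]
nt64(325)), (np.int64(287), np.int64(325)), (np.int64(380), np.int64(325)), (np.int64(420), np.int64(325)), (np.int64(268), np.int64(326)), (np.int64(346), np.int64(326)), (np.int64(396), np.int64(326)), (np.int64(245), np.int64(327)), (np.int64(285), np.int64(327)), (np.int64(366), np.int64(327)), (np.int64(406), np.int64(327)), (np.int64(256), np.int64(328)), (np.int64(296), np.int64(328)), (np.int64(372), np.int64(328)), (np.int64(412), np.int64(328)), (np.int64(263), np.int64(329)), (np.int64(303), np.int64(329)), (np.int64(387), np.int64(329))]
0.05 [224.91077013 376.22667546]
0 [218.06722136 377.05364885]
-0.05 [211.18753255 377.53694185]
scene head z [0.05654611 0.11127233 0.11659767]
```

View pics/s5.png

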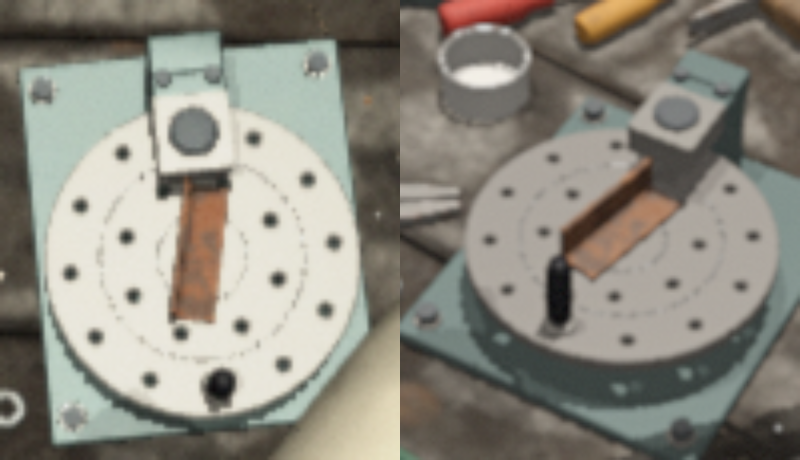

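```bash
python3 -c "
from bench import robot
robot.close_job()"
```

```text
the job is handed in; nothing more can be done
```

The turntable is locked and the job was handed in at about 16.5 s of the 48 s. With the fingers closed, I pushed the peg about 1.02 rad clockwise along its circle. I then pressed the locking bar down until it stopped.

**Before pressing:** the camera put the disc at about 0.02 rad, inside the 0.065 limit, with the bar still up.

**At the bar's stop:** the tool tip halted at 114.0 mm as the force rose to about 19 N. That height is the fully home position.

**After retracting:**
- **Bar:** the top camera read the head at 113.8 mm. The scene camera's median was 111.3 mm, from a noisy patch that also took in part of the disc. The picture shows the head sitting on the block.
- **Disc:** the peg lies close to the 0 rad prediction, within about 0.02 rad.
- **Angle iron:** it still lies in the middle of the disc, judged by eye from the pictures.
- **Arm:** it stands clear, reading about 1 N of residual force.

**Not confirmed:** my before-and-after image comparison for the tools was useless, because the arm and its shadow dominated it. I only have the route as evidence: below 0.2 m the arm moved only over the turntable, and the lowest tip height was 87 mm, well above the tools.

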